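# Load a washer into a spring nest with a flat paddle

## Task

Pick up the flat paddle by its wooden grip with the cleaned washer lying loose on its blade, and carry it level, never touching the washer with the fingers or letting it tip or drop, to the spring nest. With the blade's nose push the sprung jaw well back, feeling for it and without ramming it on its end stop, lower the blade into the groove so that the washer comes to lie flat on the rails between the two pins and the jaw, and draw the paddle straight out so that the jaw closes on the washer. Then lay the paddle down flat on the bench clear of the nest, leaving the other things where they are.

Things in the scene. Friction and masses are not known exactly. Their poses are not given: they have to be found in the camera images.
- paddle_grip (a point): Centre, 34 mm above the underside, of the paddle's upright wooden grip: 20 mm thick along x, 36 mm wide along y, from 4 to 60 mm above the underside; take it from above, fingers closing along x (front and back faces). x points along the blade to its nose, z up.
- paddle: Loading paddle, about 0.22 kg, lying flat on the bench; origin on its underside below the grip's centre, axes as the grip's. Steel blade 22 mm wide, 4 mm thick, running to a straight nose at x = +140 mm; foot 40 x 44 x 4 mm under the grip.
- washer_center (a point): Centre (3 mm above the underside) of a plain steel washer, 50 mm outside, 20 mm hole, 6 mm thick, 60 to 100 g. It lies loose on the blade's flat top, centre 108 to 112 mm ahead of the grip's centre and within 2 mm of the blade's middle line: the nose stands 3 to 7 mm beyond it, and it overhangs both sides. z is its axis.
- washer: The same washer; origin at the centre of its underside.
- nest: Spring nest, a low fixture fixed to the bench; origin on the bench, +x = the way the blade is pushed in, z up. Base 200 x 92 x 10 mm, x = -66 to +134. On it a slide plate is clamped at an unknown setting between -30 and +30 mm along x, NOT in any measured pose: feel for it. Groove, rails, pins and jaw ride on it. Spoilt if the paddle pushes or presses with over 22 N.
- nest_mouth (a point): Front edge of the nest's base on the groove's middle line, at the height of the groove floor (14 mm above the bench; 66 mm before the nest's origin). The groove is 28 mm wide, open to -x (towards the paddle). With the blade on its floor, the blade's top is 4 mm below the rails: with its underside 14 to 17 mm above the bench the washer is left on them.
- nest_seat (a point): Where the clamped washer's underside centre is, within some mm, at slide setting 0 (add the setting): 22 mm above the bench, the height of the two rails beside the groove (x = -32 to +27 from here). Two 6 mm pins stand at x = -21.5, y = +-18, tops 40 mm above the bench: keep the washer above them (blade underside 39 to 50 mm above the bench) until the jaw is pushed back.
- nest_jaw_face (a point): Middle of the jaw's flat upright face at rest, at setting 0 (add the setting); 64 mm wide, from the groove floor to 58 mm above the bench, facing -x. It slides to +x on a spring: 3 N to start, 0.3 N per mm more, hard stop after 18 mm; it follows back. Push it back 14 to 17 mm from first touch and keep it there while lowering, so the washer clears the pins; it closes on the washer later.
- sanding_block: Brown sanding block 56 x 97 x 28 mm, a bystander; origin at the centre of its underside.
- masking_tape: Roll of tape 98 x 96 x 25 mm lying flat, a bystander; origin at the centre of its underside.
- wood_offcut: Square pine offcut 45 x 45 x 18 mm, a bystander; origin at the centre of its underside.
- small_jar: Small jar with a lid, 59 x 60 x 85 mm, a bystander; origin at the centre of its underside.
Not all that is in view belongs to the job. Leave any blue or purple look-alike of the paddle alone.

How it is judged:
By the outcome, as a careful person would: the job done as asked, in the order asked, and still so for the second after the job is handed in, with the robot touching nothing.
It also fails if it takes over 45 s, if anything falls off the work surface, if the arm or the gripper's body presses on something with over 40 N, if the wrist force passes 120 N, or if a joint passes its speed limit or range.

## Robot

A 6-joint arm with a two-finger parallel gripper is mounted at the origin on a cart in front of the work surface, level with it; the furniture and walls round the work are solid. World frame = base frame: x ahead of the robot, y to its left, z up, the work surface at z = 0. Lengths are in m, angles in rad, forces in N, time in s.
With the tool pointing down it reaches from about 0.225 to 0.875 m from the base axis. Payload 3.4 kg.
Tool frame: the origin (TCP) lies at the very end of the fingers, on their centre line; the grasp point (between the pads) lies 19 mm behind it (manip.hold_point_z is the distance from the TCP to the grasp point, in m); z points along the fingers, x is the direction in which the jaws open and shut, and the axes are right-handed (so a half turn about z gives the same grasp; the last joint's range is limited). The gripper opens to 85 mm and grips with 20 to 120 N. Pads are 22 mm wide; open, the fingers measure 114 mm over their backs; the gripper's body (76 mm by 85 mm) begins 54 mm behind the grasp point. The pads swing forward as they close: fully open they stand 13 mm farther back than shut.
Start: joints at [1.068, 0.276, 1.505, -0, 1.361, -0.121], TCP at [0.214, 0.534, 0.231] pointing down, gripper open.
Joint ranges: [-2.89, 2.89], [-0.75, 2.08], [0.22, 2.7], [-1.18, 4.32], [0.11, 2.71], [-2.7, 2.7]. Speed limits (rad/s): [2.57, 2.57, 3.14, 3.14, 3.14, 3.14].

## Interface

Orientations are given as a unit quaternion [w, x, y, z].
In Python, from rig import manip gives the robot as it stands.
- The arm moves only by the tool apply_moves, never from a script. Its argument "commands" is one flat list of numbers, 6 for each row, row after row: the shift along the tool's x, y, z normalised to -1 to 1, where 1 is 0.03 m, then the turn, a rotation vector about the tool's x, y, z normalised to -1 to 1, where 1 is 0.15 rad. A call has 1 to 20 rows; each row shifts and turns the commanded pose from where the row before left it, along the tool's axes as they then stand; what a row does not reach is not made up. A row lasts 1/10 s, in which the tool goes at most 50 mm and 8.59 degrees, less where a joint would pass 70% of its speed; a pose out of reach is approached as far as the arm can. A call with a number of a shift or a turn outside -1 to 1 is refused whole. A call with a gripper value outside its range is refused whole. "jaw" is the opening, from -1 (shut) to 1 (fully open), set as the call begins (left out, the last holds). The fingers move at their own pace and stop on an object; "newtons" is the grip in N (left out, the last holds). Time passes only in rows, so rows that do not move let the fingers close. It gives the time, the measured TCP pose, the force and the opening at its end, in the units of the state.
- manip.get_state(): the state, without advancing time (a new reading comes with each control period).
- manip.get_image(name): name is "scene" or "top" or "wrist"; returns a dict with "frame" (420x560x3 uint8, red, green, blue), "fx", "fy", "cx", "cy" (pixels), "k1" (the pictures are not rectified: a ray, as slopes to the right and down, at radius r is drawn at 1 + k1 r^2 times it, then the intrinsics apply), "extrinsics" (4x4, takes a point from camera to world coordinates); the wrist camera has in their place "mount" (4x4, takes a point from camera to tool coordinates, whose origin is the TCP and whose axes are the tool frame's). Camera axes: x right, y up, looking along -z (the intrinsics and any distortion apply to the point x, -y, -z); pixel columns grow to the right and rows downward; lengths in m; the calibration is good to about 2 mm. A picture is of the moment at which its call begins: read the wrist's pose just before it. There is no depth.
- manip.sign_off(): hands the job in, once; it reports no verdict.
The state is a dict: "clock": time; "qpos": joint angles; "qd": joint speeds; "effort": joint torques, N m; "position": TCP position; "ee_rot": TCP orientation; "contact_force": force on the tool from outside, world axes, zero at the start; "moment": the same for the moment, N m; "width": finger opening in m.
Only numpy, scipy, OpenCV 4.12 (cv2) and the standard library are available. Lean on these libraries where they do the work, as an engineer would, in place of code of your own. Each camera call takes 0.05 s, during which the arm holds its last target. There are 200 camera calls.

## Working session

There is one attempt and no reset: what is moved stays moved. The work goes in short steps, Python scripts to look and compute and a tool call to move; the robot and the scene stay as the last step left them, time stands still between calls to the robot, and variables do not carry over. Pictures are saved under pics/ and viewed, about 8 in all and at most 12, crops included, and the job is handed in when it is done.

Besides the shell and the picture viewer there is one more tool, called after "Emit:" by a JSON object that holds its "op" and its "data". apply_moves: Moves the arm, as the interface text tells. Scaled input: -1 to 1 covers 0.03 m each way for a shift and 0.15 rad each way for a turn. Its arguments: {"type":"object","properties":{"commands":{"type":"array"},"jaw":{"type":"number"},"newtons":{"type":"number"}},"required":["commands"]}

```bash
mkdir -p pics; ls; cat > h.py <<'E'
import numpy as np, cv2
from rig import manip
def save(n,f): cv2.imwrite(f'pics/{n}.png',cv2.cvtColor(f,cv2.COLOR_RGB2BGR))
def ray(im,u,v,T=None):
    T=np.array(im['extrinsics']) if T is None else T
    x=(u-im['cx'])/im['fx'];y=(v-im['cy'])/im['fy'];xd,yd=x,y
    for _ in range(20):
        s=1+im['k1']*(x*x+y*y);x,y=xd/s,yd/s
    return T[:3,3],T[:3,:3]@np.array([x,-y,-1.])
def onz(im,u,v,z,T=None):
    o,d=ray(im,u,v,T);return o+d*(z-o[2])/d[2]
def proj(im,p,T=None):
    T=np.array(im['extrinsics']) if T is None else T
    c=T[:3,:3].T@(np.asarray(p)-T[:3,3]);x,y=c[0]/-c[2],-c[1]/-c[2];s=1+im['k1']*(x*x+y*y)
    return np.array([im['cx']+im['fx']*x*s,im['cy']+im['fy']*y*s])
def toolT(s):
    from scipy.spatial.transform import Rotation as R
    T=np.eye(4);q=s['ee_rot'];T[:3,:3]=R.from_quat([q[1],q[2],q[3],q[0]]).as_matrix();T[:3,3]=s['position'];return T
def wristT(im,s): return toolT(s)@np.array(im['mount'])
E
python3 - <<'E'
from h import *
s=manip.get_state();print(s)
print(toolT(s).round(3))
for n in('top','scene'):
    i=manip.get_image(n);save(n,i['frame']);np.save(n+'.npy',i,allow_pickle=True)
    print({k:v for k,v in i.items() if k!='frame'})
E
```

```text
pics
{'clock': 0.0, 'qpos': array([ 1.06799069e+00,  2.76598081e-01,  1.50611258e+00,  2.06726526e-05,
        1.36070891e+00, -1.21031776e-01]), 'qd': array([-0.00060446, -0.00013166, -0.0010377 , -0.00133863,  0.00093377,
        0.00116421]), 'effort': array([-3.43342814e-03, -4.16788709e+01, -2.45800495e+01, -5.93080986e-04,
        1.10024930e-02,  6.09719422e-06]), 'position': array([0.21398863, 0.53313767, 0.23044615]), 'ee_rot': array([ 4.07528769e-04,  8.28423224e-01,  5.60101891e-01, -8.17574805e-04]), 'contact_force': array([-0.18105346, -0.20778398,  0.57680188]), 'moment': array([ 0.03314809, -0.03217583, -0.0345329 ]), 'width': 0.08579726174647202}
[[ 0.373  0.928 -0.001  0.214]
 [ 0.928 -0.373 -0.002  0.533]
 [-0.002 -0.    -1.     0.23 ]
 [ 0.     0.     0.     1.   ]]
{'fx': 449.1557308113353, 'fy': 449.1557308113353, 'cx': 289.830969211056, 'cy': 211.11730381895617, 'k1': 0.04318407409755027, 'extrinsics': array([[-0.01322071,  0.98462296, -0.17419197,  0.33217098],
       [-0.99965448, -0.01697331, -0.02007079, -0.30228472],
       [-0.02271877,  0.17386643,  0.98450715,  1.47106656],
       [ 0.        ,  0.        ,  0.        ,  1.        ]])}
{'fx': 513.035166441492, 'fy': 513.035166441492, 'cx': 282.29649945562, 'cy': 203.93616427962883, 'k1': -0.04400024161919936, 'extrinsics': array([[ 0.85643172,  0.30041987, -0.41984832, -0.06187706],
       [-0.51601509,  0.47307107, -0.71409537, -1.33922956],
       [-0.01591035,  0.82822199,  0.56017425,  0.86618771],
       [ 0.        ,  0.        ,  0.        ,  1.        ]])}
```

View pics/top.png

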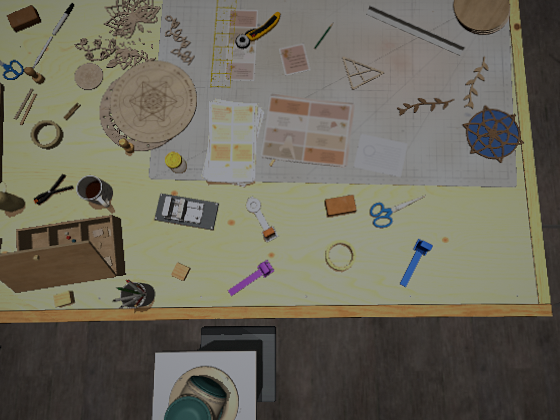

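View pics/scene.png

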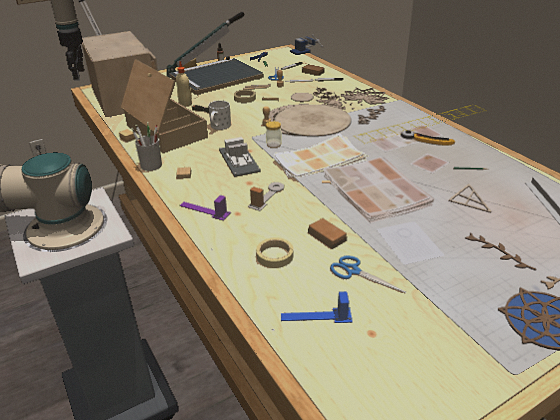

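The steel paddle with the wooden grip is at top (268,232), with the washer at (253,203). The purple (255,275) and blue (415,262) paddles are the look-alikes. The nest is at about (187,210). I'll confirm this with one enlarged crop.

```bash
python3 - <<'E'
from h import *
t=np.load('top.npy',allow_pickle=True).item();s=np.load('scene.npy',allow_pickle=True).item()
a=cv2.resize(t['frame'][180:250,145:290],None,fx=5.4,fy=5.4,interpolation=cv2.INTER_CUBIC)[:,:783]
b=cv2.resize(s['frame'][132:218,215:295],None,fx=2.5,fy=2.5,interpolation=cv2.INTER_CUBIC)
print(a.shape,b.shape)
o=np.zeros((a.shape[0]+b.shape[0],800,3),np.uint8);o[:a.shape[0],:a.shape[1]]=a;o[a.shape[0]:,:b.shape[1]]=b
save('crop1',o[:600])
for p in[(0.35,.0,0),(.4,.05,0)]:print(proj(t,p))
E
```

```text
(378, 783, 3) (215, 200, 3)
[206.71041907 286.3118547 ]
[191.70175473 270.97083733]
```

View pics/crop1.png

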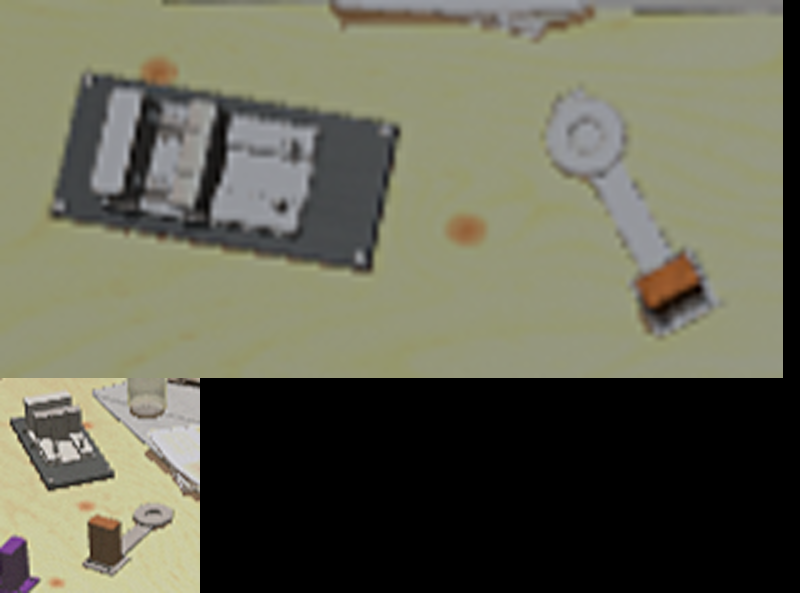

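The crop shows the steel paddle with the orange-brown wooden grip at crop (670,285) and the washer at (585,135). The nest's base corners are at (88,72), (398,125), (370,270) and (52,215), with its mouth at the right end.

```bash
python3 - <<'E'
from h import *
t=np.load('top.npy',allow_pickle=True).item()
c=lambda u,v:((u+.5)/5.4-.5+145,(v+.5)/5.4-.5+180)
P=np.array([onz(t,*c(*p),.01) for p in[(88,72),(398,125),(370,270),(52,215)]])[:,:2]
print(P.round(4),[np.linalg.norm(P[i]-P[(i+1)%4]).round(4) for i in range(4)])
ctr=P.mean(0);d=(P[0]+P[3]-P[1]-P[2]);d/=np.linalg.norm(d);print('nest ctr',ctr,'yaw',np.arctan2(d[1],d[0]),'origin',ctr-.034*d)
g=onz(t,*c(668,281),.060);w=onz(t,*c(585,135),.010)
e=(w-g)[:2];print('grip',g,'washer',w,np.linalg.norm(e),'yaw',np.arctan2(e[1],e[0]))
i=manip.get_image('wrist');print({k:v for k,v in i.items() if k!='frame'})
E
```

```text
[[ 0.6598  0.1572]
 [ 0.623  -0.0351]
 [ 0.5333 -0.0193]
 [ 0.5706  0.1759]] [np.float64(0.1957), np.float64(0.0911), np.float64(0.1988), np.float64(0.0911)]
nest ctr [0.59668617 0.06965448] yaw 1.3821531050302025 origin [0.59031027 0.03625765]
grip [ 0.51702083 -0.20440685  0.06      ] washer [ 0.61477467 -0.15032706  0.01      ] 0.1117158726978573 yaw 0.5053152897607853
{'fx': 337.21101851620415, 'fy': 337.21101851620415, 'cx': 284.2443451956257, 'cy': 209.4467211023041, 'k1': 0.004779200654669407, 'mount': array([[ 9.99999711e-01, -7.54049574e-04, -9.37166629e-05,
        -5.11084522e-05],
       [-7.50661477e-04, -9.61239628e-01, -2.75713282e-01,
        -7.04162486e-02],
       [ 1.17817313e-04,  2.75713273e-01, -9.61239917e-01,
        -1.42939970e-01],
       [ 0.00000000e+00,  0.00000000e+00,  0.00000000e+00,
         1.00000000e+00]])}
```

Emit:
{"op": "apply_moves", "data": {"commands": [0,0,-1,0,0,0,0,0,-1,0,0,0,0,0,-1,0,0,0,-0.68,0.66,0,0,0,0,-0.68,0.66,0,0,0,0,-0.68,0.66,0,0,0,0,-0.68,0.66,0,0,0,0,-0.68,0.66,0,0,0,0,-0.68,0.66,0,0,0,0,-0.68,0.66,0,0,0,0,-0.68,0.66,0,0,0,0,-0.68,0.66,0,0,0,0,-0.68,0.66,0,0,0,0,-0.68,0.66,0,0,0,0,-0.68,0.66,0,0,0,0,-0.68,0.66,0,0,0,0,-0.68,0.66,0,0,0,0,-0.68,0.66,0,0,0,0,-0.68,0.66,0,0,0,0,-0.68,0.66,0,0,0,0]}}

```text
clock: 2.15
position: [0.3974, 0.0852, 0.3212]
ee_rot: [-0.0, 0.828, 0.56, -0.0]
contact_force: [1.2, -0.3, -0.6]
width: 0.0855
```

Emit:
{"op": "apply_moves", "data": {"commands": [-0.68,0.66,0,0,0,0,-0.68,0.66,0,0,0,0,-0.68,0.66,0,0,0,0,-0.68,0.66,0,0,0,0,-0.68,0.66,0,0,0,0,-0.68,0.66,0,0,0,0,-0.68,0.66,0,0,0,0,-0.68,0.66,0,0,0,0,-0.68,0.66,0,0,0,0,-0.68,0.66,0,0,0,0,-0.68,0.66,0,0,0,0,0,0,0.5,0,0,0.91,0,0,0.6,0,0,0.91,0,0,0.6,0,0,0.91,0,0,0.6,0,0,0.91,0,0,0.6,0,0,0.91,0,0,0,0,0,0,0,0,0,0,0,0]}}

```text
clock: 3.95
position: [0.5159, -0.203, 0.2343]
ee_rot: [-0.0, 0.968, 0.252, -0.0]
contact_force: [-1.5, -0.4, -0.6]
width: 0.0854
```

```bash
python3 - <<'E'
from h import *
s=manip.get_state();print(s['clock'],toolT(s).round(4).tolist(),s['contact_force'])
i=manip.get_image('wrist');i['T']=wristT(i,s);np.save('w1.npy',i,allow_pickle=True);save('w1',i['frame'])
for p in[(.517,-.204,.06),(.615,-.150,.01),(.52,-.027,.01)]:print(proj(i,p,i['T']))
E
```

```text
3.95 [[0.8731, 0.4875, -0.0006, 0.5159], [0.4876, -0.8731, 0.0004, -0.203], [-0.0003, -0.0006, -1.0, 0.2343], [0.0, 0.0, 0.0, 1.0]] [-1.48033214 -0.39043028 -0.64292779]
[285.13142798 190.31072837]
[386.26103748 180.96525203]
[376.10313709  26.27977992]
```

View pics/w1.png

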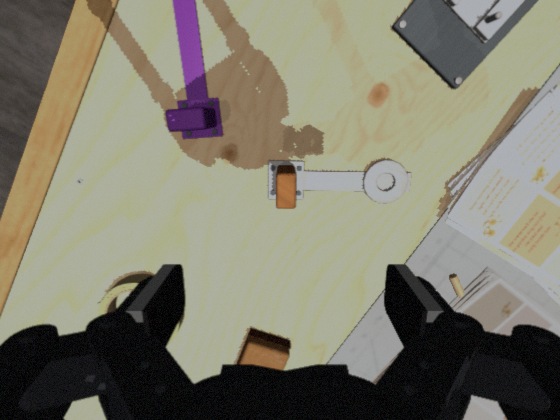

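The paddle points to the right, its grip top is at about (286,188) and the washer at (386,181). Next I'll refine these by mask.

```bash
python3 - <<'E'
from h import *
i=np.load('w1.npy',allow_pickle=True).item();T=i['T'];f=i['frame'];hsv=cv2.cvtColor(f,cv2.COLOR_RGB2HSV)
m=cv2.inRange(hsv,(3,120,90),(16,255,255));m[:150]=0;m[230:]=0;m[:,:260]=0;m[:,320:]=0
c=max(cv2.findContours(m,0,2)[0],key=cv2.contourArea);r=cv2.minAreaRect(c);print('griptop',r,cv2.boundingRect(c))
sub=hsv[150:215,255:425]
st=cv2.inRange(hsv,(0,0,120),(180,40,255));st[:150]=0;st[215:]=0;st[:,:262]=0;st[:,415:]=0
c2=max(cv2.findContours(st,0,2)[0],key=cv2.contourArea);print(cv2.boundingRect(c2))
ok=np.zeros_like(st);cv2.drawContours(ok,[c2],-1,255,-1)
edge=[]
for u in range(312,358,4):
    v=np.where(ok[:,u])[0];a=onz(i,u,v.min()-.5,.004,T)[:2];b=onz(i,u,v.max()+.5,.004,T)[:2];edge.append((a+b)/2);w=np.linalg.norm(a-b)
edge=np.array(edge);d=np.linalg.svd(edge-edge.mean(0))[2][0];d*=np.sign(d[0]);yaw=np.arctan2(d[1],d[0])
# washer rim: contour points beyond blade, circle fit at z=.0085
pts=np.array([onz(i,*p,.010,T)[:2] for p in c2[:,0] if p[0]>366 and not(p[0]>403 and 168<p[1]<196) and not (p[0]<372 and 168<p[1]<194)])
A=np.c_[2*pts,np.ones(len(pts))];x=np.linalg.lstsq(A,(pts**2).sum(1),rcond=None)[0];R=np.sqrt(x[2]+x[:2]@x[:2])
g=onz(i,*r[0],.060,T)[:2]
n=np.array([-d[1],d[0]])
print('yaw',yaw,'w',w,'grip',g,'grip off axis',(g-edge.mean(0))@n,'washer',x[:2],R,'ahead',(x[:2]-g)@d,(x[:2]-edge.mean(0))@n)
vs=np.where(ok[:,405:414].any(0))[0];u=405+vs.max();print('nose',(onz(i,u+.5,np.where(ok[:,u])[0].mean(),.004,T)[:2]-g)@d)
E
```

```text
griptop ((285.5, 190.5), (19.0, 35.0), 0.0) (276, 173, 20, 36)
(286, 156, 129, 59)
yaw 0.48892878468829726 w 0.04896075679689072 grip [ 0.51740096 -0.20398943] grip off axis 0.013769117544420105 washer [ 0.61834008 -0.15132451] 0.028154138631248993 ahead 0.11384842785053148 0.012854502056790607
nose 0.14250827708183653
```

```bash
python3 - <<'E'
from h import *
i=np.load('w1.npy',allow_pickle=True).item();T=i['T'];f=i['frame'];hsv=cv2.cvtColor(f,cv2.COLOR_RGB2HSV)
for u in (320,340,386): print(u,[hsv[v,u].tolist() for v in range(160,206,4)])
g=np.array([.5174,-.2040])
for th in (15,22,30):
    st=cv2.inRange(hsv,(0,0,90),(180,th,255));st[:150]=0;st[215:]=0;st[:,:300]=0;st[:,418:]=0
    cs=cv2.findContours(st,0,1)[0];c2=max(cs,key=cv2.contourArea);ok=np.zeros_like(st);cv2.drawContours(ok,[c2],-1,255,-1)
    E=[];W=[]
    for u in range(312,358,3):
        v=np.where(ok[:,u])[0]
        if len(v)==0: continue
        a=onz(i,u,v.min()-.5,.004,T)[:2];b=onz(i,u,v.max()+.5,.004,T)[:2];E.append((a+b)/2);W.append(np.linalg.norm(a-b))
    E=np.array(E);d=np.linalg.svd(E-E.mean(0))[2][0];d*=np.sign(d[0]);n=np.array([-d[1],d[0]])
    pts=np.array([onz(i,*p,.010,T)[:2] for p in c2[:,0] if p[0]>372 and not(p[0]>402 and 166<p[1]<196)])
    A=np.c_[2*pts,np.ones(len(pts))];x=np.linalg.lstsq(A,(pts**2).sum(1),rcond=None)[0];R=np.sqrt(x[2]+x[:2]@x[:2])
    u=np.where(ok.any(0))[0].max()
    print(th,cv2.boundingRect(c2),'yaw',np.arctan2(d[1],d[0]),'w',np.mean(W),'gripoff',(g-E.mean(0))@n,'wash',x[:2],R,(x[:2]-g)@d,(x[:2]-E.mean(0))@n,'nose',(onz(i,u+.5,np.where(ok[:,u])[0].mean(),.004,T)[:2]-g)@d)
E
```

```text
320 [[33, 48, 177], [33, 45, 174], [31, 35, 174], [116, 10, 175], [111, 10, 180], [109, 11, 181], [110, 13, 181], [90, 4, 175], [32, 38, 175], [33, 42, 176], [32, 52, 175], [34, 32, 175]]
340 [[34, 35, 175], [32, 39, 176], [32, 50, 175], [111, 10, 173], [105, 9, 179], [116, 10, 180], [115, 9, 178], [90, 3, 177], [33, 38, 175], [33, 51, 175], [34, 37, 173], [34, 35, 176]]
386 [[15, 11, 143], [96, 7, 178], [105, 6, 177], [12, 8, 169], [45, 6, 173], [84, 7, 177], [60, 3, 176], [30, 6, 133], [90, 4, 173], [110, 4, 175], [40, 4, 173], [34, 37, 172]]
15 (300, 160, 111, 43) yaw 0.4873765352858758 w 0.022049677709786997 gripoff 0.00011136314754959864 wash [ 0.61421995 -0.1511328 ] 0.023591237276332385 0.11030487916601958 0.001481241415096511 nose 0.1397967633118229
22 (300, 160, 111, 44) yaw 0.4998323375716376 w 0.022618245940590406 gripoff 0.0007329042190345617 wash [ 0.61422956 -0.15113597] 0.02383253309306126 0.11032029700591668 0.0007213871606178905 nose 0.14000978178929627
30 (300, 160, 112, 45) yaw 0.5060631817599244 w 0.02283355625651799 gripoff 0.0011145230853544668 wash [ 0.61440952 -0.15137117] 0.024252662069549513 0.11036148762233006 0.00012267115922439794 nose 0.1407880388835501
```

Emit:
{"op": "apply_moves", "data": {"commands": [0.03,0.05,0.9,0,0,0.07,0,0,0.9,0,0,0,0,0,0.9,0,0,0,0,0,0.9,0,0,0,0,0,0.9,0,0,0,0,0,0.9,0,0,0,0,0,0.9,0,0,0,0,0,0.6,0,0,0,0,0,0.37,0,0,0,0,0,0,0,0,0,0,0,0,0,0,0]}}

```text
clock: 5.1
position: [0.5184, -0.2044, 0.0172]
ee_rot: [0.001, 0.969, 0.246, 0.001]
contact_force: [0.7, -0.0, -0.2]
width: 0.0856
```

Emit:
{"op": "apply_moves", "data": {"commands": [0,0,0,0,0,0,0,0,0,0,0,0,0,0,0,0,0,0,0,0,0,0,0,0,0,0,0,0,0,0,0,0,0,0,0,0,0,0,0,0,0,0], "jaw": -0.3, "newtons": 25}}

```text
clock: 5.8
position: [0.5174, -0.2038, 0.0161]
ee_rot: [-0.0, 0.969, 0.245, -0.0]
contact_force: [-0.2, -0.0, -1.4]
width: 0.0302
```

Emit:
{"op": "apply_moves", "data": {"commands": [0,0,0,0,0,0,0,0,0,0,0,0,0,0,0,0,0,0,0,0,0,0,0,0,0,0,0,0,0,0,0,0,0,0,0,0], "jaw": -0.7}}

```text
clock: 6.4
position: [0.5176, -0.2038, 0.0162]
ee_rot: [-0.0, 0.969, 0.245, 0.0]
contact_force: [1.1, 0.4, -0.1]
width: 0.0201
```

Emit:
{"op": "apply_moves", "data": {"commands": [0,0,0,0,0,0,0,0,0,0,0,0,0,0,0,0,0,0,0,0,0,0,0,0], "jaw": -1, "newtons": 100}}

```text
clock: 6.8
position: [0.5176, -0.204, 0.0164]
ee_rot: [0.0, 0.969, 0.246, 0.0]
contact_force: [1.2, 1.2, 2.5]
width: 0.0189
```

Emit:
{"op": "apply_moves", "data": {"commands": [0,0,-0.05,0,0,0,0,0,-0.15,0,0,0,0,0,-0.25,0,0,0,0,0,-0.3,0,0,0,0,0,-0.3,0,0,0,0,0,-0.25,0,0,0,0,0,-0.15,0,0,0,0,0,-0.05,0,0,0,0,0,0,0,0,0,0,0,0,0,0,0]}}

```text
clock: 7.8
position: [0.5172, -0.2037, 0.0609]
ee_rot: [-0.0, 0.969, 0.245, -0.0]
contact_force: [-0.8, 0.1, -3.3]
width: 0.019
```

```bash
python3 - <<'E'
from h import *
s=manip.get_state();T=toolT(s);print(s['clock'],T.round(4).tolist(),s['contact_force'],s['moment'],s['width'])
i=manip.get_image('wrist');i['T']=wristT(i,s);np.save('w2.npy',i,allow_pickle=True);save('w2',i['frame'])
print(np.arctan2(T[1,0],T[0,0]))
E
```

```text
7.8 [[0.8795, 0.4759, -0.0005, 0.5172], [0.4759, -0.8795, 0.0004, -0.2037], [-0.0003, -0.0006, -1.0, 0.0609], [0.0, 0.0, 0.0, 1.0]] [-0.79020274  0.11149565 -3.34420303] [-0.05318233  0.13293132  0.04213566] 0.018997407897074336
0.4960129038155753
```

View pics/w2.png

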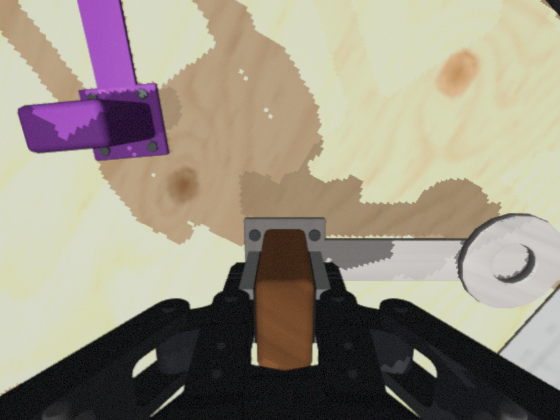

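The washer lies on the blade at (511,260). Now I'll work out the carry to a position in front of the nest.

```bash
python3 - <<'E'
from h import *
t=np.load('top.npy',allow_pickle=True).item();w=np.load('w2.npy',allow_pickle=True).item()
c=lambda u,v:((u+.5)/5.4-.5+145,(v+.5)/5.4-.5+180)
O=np.array([.5903,.0363]);d=np.array([np.cos(1.382),np.sin(1.382)]);n=np.array([-d[1],d[0]])
for nm,p,z in[('jawtopfront',(208,150),.058),('railend right top',(320,128),.022),('railend right bot',(300,233),.022),('pin',(297,148),.04),('pin',(282,205),.04)]:
    q=onz(t,*c(*p),z)[:2]-O;print(nm,q@d,q@n)
T=w['T'];hsv=cv2.cvtColor(w['frame'],cv2.COLOR_RGB2HSV)
E=[]
for u in range(405,455,5):
    col=w['frame'][225:300,u].astype(float).sum(1);
    s=hsv[225:300,u,1].astype(int);v=225+np.where(s<22)[0]
    a=onz(w,u,v.min()-.5,.049,T)[:2];b=onz(w,u,v.max()+.5,.049,T)[:2];E.append(np.r_[(a+b)/2,np.linalg.norm(a-b)])
E=np.array(E);print(E[:,2].round(4));k=np.polyfit(E[:,0],E[:,1],1);y=np.arctan(k[0]);tip=np.array([.5172,-.2037])
print('blade yaw',y,'axis offset of TCP',(tip-E[:,:2].mean(0))@[-np.sin(y),np.cos(y)])
E
```

```text
jawtopfront 0.0339798367247872 -0.003697077938520808
railend right top -0.01996810881359096 -0.03366911985057528
railend right bot -0.021465994661298234 0.03182967119023079
pin -0.013332482304128517 -0.016518528473639594
pin -0.01173232924496225 0.01903518455206404
[0.0229 0.0223 0.0223 0.0223 0.0223 0.0229 0.0229 0.0229 0.0229 0.0229]
blade yaw 0.48653816506814057 axis offset of TCP -0.0005360473430875969
```

Emit:
{"op": "apply_moves", "data": {"commands": [0.08,-0.06,0,0,0,0,0.16,-0.12,0,0,0,0,0.24,-0.18,0,0,0,0,0.34,-0.255,0,0,0,0,0.34,-0.255,0,0,0,0,0.34,-0.255,0,0,0,0,0.34,-0.255,0,0,0,0,0.34,-0.255,0,0,0,0,0.34,-0.255,0,0,0,0,0.24,-0.18,0,0,0,0,0.16,-0.12,0,0,0,0,0.08,-0.06,0,0,0,0]}}

```text
clock: 9.05
position: [0.5647, -0.1011, 0.0612]
ee_rot: [0.0, 0.969, 0.246, -0.0]
contact_force: [0.2, -1.0, -1.9]
width: 0.0189
```

Emit:
{"op": "apply_moves", "data": {"commands": [0,0,0,0,0,-0.1,0,0,0,0,0,-0.2,0,0,0,0,0,-0.3,0,0,0,0,0,-0.47,0,0,0,0,0,-0.47,0,0,0,0,0,-0.47,0,0,0,0,0,-0.47,0,0,0,0,0,-0.47,0,0,0,0,0,-0.47,0,0,0,0,0,-0.47,0,0,0,0,0,-0.47,0,0,0,0,0,-0.47,0,0,0,0,0,-0.47,0,0,0,0,0,-0.3,0,0,0,0,0,-0.2,0,0,0,0,0,-0.1,0,0,0,0,0,0,0,0,0,0,0,0]}}

```text
clock: 10.85
position: [0.5645, -0.1018, 0.0612]
ee_rot: [0.0, 0.771, 0.637, 0.0]
contact_force: [0.0, 0.2, -3.0]
width: 0.0191
```

```bash
python3 - <<'E'
from h import *
s=manip.get_state();T=toolT(s);print(s['clock'],T.round(4).tolist(),s['contact_force'],s['moment'],s['width'])
i=manip.get_image('wrist');i['T']=wristT(i,s);np.save('w3.npy',i,allow_pickle=True);save('w3',i['frame'])
print(np.arctan2(T[1,0],T[0,0]))
i=manip.get_image('top');np.save('top2.npy',i,allow_pickle=True)
i=manip.get_image('scene');np.save('scene2.npy',i,allow_pickle=True)
E
```

```text
10.85 [[0.189, 0.982, 0.0001, 0.5645], [0.982, -0.189, 0.0, -0.1018], [0.0, 0.0001, -1.0, 0.0612], [0.0, 0.0, 0.0, 1.0]] [ 0.03130041  0.18221219 -3.02344966] [-0.11189905  0.02900973 -0.0408968 ] 0.019066836838243572
1.380644442063531
```

View pics/w3.png

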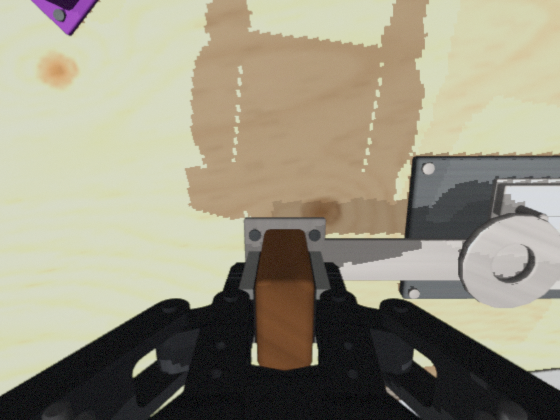

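The base's mouth end and its screws are at (428,169) and (414,294). The blade runs along v≈259 with the washer at (511,260). I'll measure the lateral error and yaw error between blade and nest.

```bash
python3 - <<'E'
from h import *
i=np.load('w3.npy',allow_pickle=True).item();T=i['T'];f=i['frame'];hsv=cv2.cvtColor(f,cv2.COLOR_RGB2HSV);V=hsv[...,2].astype(int);S=hsv[...,1].astype(int)
R=toolT(manip.get_state());loc=lambda u,v,z:(R[:3,:3].T@(onz(i,u,v,z,T)-R[:3,3]))[:2]
# screws
for (u,v) in((428,169),(414,294)):
    p=V[v-9:v+10,u-9:u+10]; m=(p>140)&(S[v-9:v+10,u-9:u+10]<30); yy,xx=np.where(m); c=(u-9+xx.mean(),v-9+yy.mean());print('screw',c,m.sum(),loc(*c,.011))
for u in (430,445): print(u,'top',V[148:166,u].tolist(),'bot',V[288:306,u].tolist())
up=[];lo=[];bc=[]
for u in range(420,456,4):
    k=150+np.where(V[150:170,u]<110)[0].min();up.append(loc(u,k-.5,0.0))
    k=285+np.where(V[285:303,u]<110)[0].max();lo.append(loc(u,k+.5,.010))
for u in range(350,456,5):
    row=V[228:292,u]; k=None
print('base upper edge(z0)',np.array(up).mean(0),np.polyfit(*np.array(up).T,1)[0],'lower',np.array(lo).mean(0),np.polyfit(*np.array(lo).T,1)[0])
for u in (430,450): print(u,V[230:290,u].tolist())
E
```

```text
screw (np.float64(428.4144144144144), np.float64(168.4144144144144)) 111 [ 0.08286382 -0.03961556]
screw (np.float64(413.8888888888889), np.float64(293.95061728395063)) 81 [0.08311491 0.04131919]
430 top [216, 214, 215, 209, 171, 158, 156, 144, 66, 53, 86, 102, 110, 112, 102, 162, 194, 195] bot [113, 117, 117, 115, 115, 116, 114, 118, 116, 115, 131, 208, 214, 214, 214, 216, 215, 215]
445 top [215, 215, 215, 214, 206, 166, 159, 145, 64, 56, 84, 83, 111, 121, 117, 121, 121, 119] bot [116, 118, 116, 119, 118, 114, 118, 119, 117, 116, 128, 206, 216, 216, 215, 215, 215, 215]Traceback (most recent call last):
  File "<stdin>", line 11, in <module>
    return umr_maximum(a, axis, None, out, keepdims, initial, where)
ValueError: zero-size array to reduction operation maximum which has no identity
```

```bash
python3 - <<'E'
from h import *
i=np.load('w3.npy',allow_pickle=True).item();T=i['T'];f=i['frame'];hsv=cv2.cvtColor(f,cv2.COLOR_RGB2HSV);V=hsv[...,2].astype(int)
R=toolT(manip.get_state());loc=lambda u,v,z:(R[:3,:3].T@(onz(i,u,v,z,T)-R[:3,3]))[:2]
# darkest row near upper edge (bottom of base) and dark->bright at lower
up=np.array([loc(u,150+np.argmin(V[150:164,u])+1,.010) for u in range(432,560,6)]);lo=np.array([loc(u,285+np.argmax(np.diff(V[285:306,u]))+.5,.010) for u in range(420,560,6)])
for n,a in(('up',up),('lo',lo)):
    k=np.polyfit(*a.T,1);print(n,k[0],'at .09',np.polyval(k,.09),'at .14',np.polyval(k,.14))
B=[]
for u in range(400,458,4):
    d=np.diff(V[230:292,u]);print(u,231+np.argsort(-abs(d))[:4],end=' | ')
print()
for u in (345,430,450): print(u,V[230:290,u].tolist())
for e in (.236,): pass
E
```

```text
up -0.010122451895087656 at .09 -0.04549778085410397 at .14 -0.04600390344885835
lo -0.003596623166887919 at .09 0.04462905976753222 at .14 0.04444922860918782
400 [238 280 257 256] | 404 [252 280 238 281] | 408 [251 280 289 240] | 412 [290 251 280 286] | 416 [290 250 280 288] | 420 [249 280 240 241] | 424 [240 241 280 281] | 428 [241 240 280 281] | 432 [240 241 280 281] | 436 [240 241 280 281] | 440 [240 241 280 281] | 444 [240 241 280 281] | 448 [241 240 280 281] | 452 [240 241 280 281] | 456 [240 241 280 281] | 
345 [159, 158, 160, 172, 210, 216, 214, 206, 111, 73, 100, 116, 118, 120, 118, 120, 117, 116, 121, 118, 117, 119, 115, 117, 116, 117, 120, 119, 120, 116, 117, 117, 141, 203, 208, 208, 207, 208, 207, 207, 205, 204, 203, 201, 202, 200, 199, 197, 196, 197, 191, 211, 212, 208, 177, 165, 145, 102, 87, 56]
430 [66, 63, 64, 66, 64, 65, 69, 64, 64, 78, 141, 192, 201, 200, 202, 202, 200, 199, 199, 202, 200, 201, 202, 202, 202, 203, 203, 202, 203, 204, 203, 201, 203, 204, 205, 204, 202, 202, 200, 201, 199, 198, 199, 197, 197, 198, 197, 196, 195, 192, 147, 120, 117, 117, 116, 120, 114, 116, 113, 117]
450 [64, 66, 66, 66, 65, 64, 65, 66, 65, 82, 150, 200, 210, 210, 202, 198, 197, 200, 199, 197, 198, 199, 199, 200, 202, 200, 201, 200, 201, 201, 200, 198, 201, 201, 202, 202, 200, 201, 200, 200, 198, 197, 197, 198, 197, 195, 196, 195, 195, 191, 146, 121, 121, 117, 117, 115, 115, 116, 117, 113]
```

```bash
python3 - <<'E'
from h import *
i=np.load('w3.npy',allow_pickle=True).item();T=i['T']
R=toolT(manip.get_state());loc=lambda u,v,z:(R[:3,:3].T@(onz(i,u,v,z,T)-R[:3,3]))[:2]
for u,a,b in((345,238.9,280),(400,239.3,280),(450,240.2,280.2)): print(loc(u,a,.049),loc(u,b,.049),(loc(u,a,.049)+loc(u,b,.049))/2)
t=np.load('top2.npy',allow_pickle=True).item();s=np.load('scene2.npy',allow_pickle=True).item()
a=cv2.resize(t['frame'][178:258,140:265],None,fx=6,fy=6,interpolation=cv2.INTER_CUBIC)[:, :750]
save('crop2',a)
E
```

```text
[ 0.02977163 -0.01089545] [0.03088571 0.01142399] [0.03032867 0.00026427]
[ 0.05676275 -0.01070564] [0.05885409 0.01139376] [0.05780842 0.00034406]
[ 0.08131625 -0.01025547] [0.08425401 0.01147013] [0.08278513 0.00060733]
```

View pics/crop2.png

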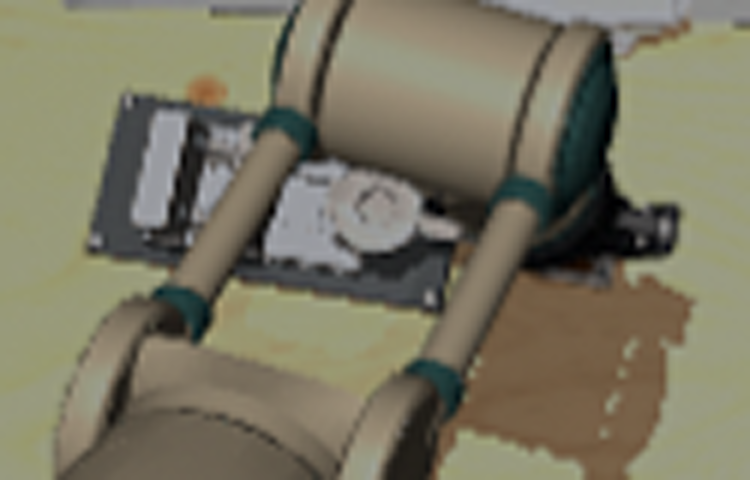

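Emit:
{"op": "apply_moves", "data": {"commands": [0,0,0,0,0,-0.07,0.05,0,0,0,0,0,0.1,0,0,0,0,0,0.15,0,0,0,0,0,0.2,0,0,0,0,0,0.15,0,0,0,0,0,0.12,0,0,0,0,0,0.06,0,0,0,0,0,0.02,0,0,0,0,0,0,0,0,0,0,0,0,0,0,0,0,0]}}

```text
clock: 12.1
position: [0.569, -0.0767, 0.0612]
ee_rot: [0.0, 0.768, 0.641, -0.0]
contact_force: [0.3, 0.3, -3.2]
width: 0.019
```

Emit:
{"op": "apply_moves", "data": {"commands": [0.05,0,0,0,0,0,0.05,0,0,0,0,0,0,0,0,0,0,0]}}

```text
clock: 12.4
position: [0.5696, -0.0735, 0.0612]
ee_rot: [-0.0, 0.768, 0.641, 0.0]
contact_force: [0.4, -0.4, -2.4]
width: 0.0192
```

Emit:
{"op": "apply_moves", "data": {"commands": [0.05,0,0,0,0,0,0,0,0,0,0,0,0,0,0,0,0,0]}}

```text
clock: 12.7
position: [0.5698, -0.0721, 0.0612]
ee_rot: [-0.0, 0.768, 0.641, 0.0]
contact_force: [-0.7, -0.6, -3.4]
width: 0.019
```

Emit:
{"op": "apply_moves", "data": {"commands": [0.05,0,0,0,0,0,0,0,0,0,0,0,0,0,0,0,0,0]}}

```text
clock: 13.0
position: [0.5701, -0.0706, 0.0612]
ee_rot: [0.0, 0.768, 0.641, 0.0]
contact_force: [-0.7, 0.0, -3.2]
width: 0.0189
```

Emit:
{"op": "apply_moves", "data": {"commands": [0.05,0,0,0,0,0,0,0,0,0,0,0,0,0,0,0,0,0]}}

```text
clock: 13.3
position: [0.5704, -0.0692, 0.0612]
ee_rot: [-0.0, 0.768, 0.641, 0.0]
contact_force: [0.3, -0.3, -2.7]
width: 0.0189
```

Emit:
{"op": "apply_moves", "data": {"commands": [0.05,0,0,0,0,0,0,0,0,0,0,0,0,0,0,0,0,0]}}

```text
clock: 13.6
position: [0.5706, -0.0679, 0.0612]
ee_rot: [0.0, 0.768, 0.641, -0.0]
contact_force: [-0.1, -1.1, -2.8]
width: 0.0193
```

Emit:
{"op": "apply_moves", "data": {"commands": [0.05,0,0,0,0,0,0,0,0,0,0,0,0,0,0,0,0,0]}}

```text
clock: 13.9
position: [0.5709, -0.0667, 0.0612]
ee_rot: [0.0, 0.767, 0.641, -0.0]
contact_force: [-0.3, -3.5, -2.9]
width: 0.019
```

Emit:
{"op": "apply_moves", "data": {"commands": [0.03,0,0,0,0,0,0.06,0,0,0,0,0,0.08,0,0,0,0,0,0.08,0,0,0,0,0,0.06,0,0,0,0,0,0.05,0,0,0,0,0,0.03,0,0,0,0,0,0,0,0,0,0,0,0,0,0,0,0,0]}}

```text
clock: 14.8
position: [0.573, -0.0555, 0.0614]
ee_rot: [0.001, 0.767, 0.641, -0.001]
contact_force: [-1.4, -7.5, -1.2]
width: 0.0188
```

```bash
python3 - <<'E'
from h import *
s=manip.get_state();T=toolT(s);print(s['clock'],T.round(4).tolist(),s['contact_force'],s['moment'],s['width'])
i=manip.get_image('wrist');i['T']=wristT(i,s);np.save('w4.npy',i,allow_pickle=True);save('w4',i['frame'])
E
```

```text
14.8 [[0.1776, 0.9841, 0.0001, 0.573], [0.9841, -0.1776, -0.0017, -0.0555], [-0.0017, 0.0004, -1.0, 0.0614], [0.0, 0.0, 0.0, 1.0]] [-1.43813307 -7.47537212 -1.1973746 ] [-1.16838988  0.2551555  -0.02392624] 0.018793225083135183
```

View pics/w4.png

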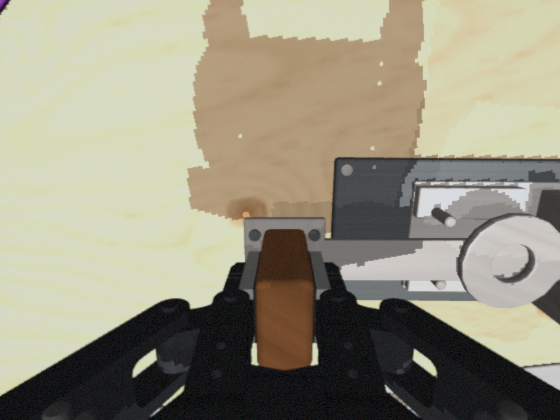

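```bash
python3 - <<'E'
from h import *
i=np.load('w4.npy',allow_pickle=True).item();T=i['T']
R=toolT(manip.get_state());loc=lambda u,v,z:((R[:3,:3].T@(onz(i,u,v,z,T)-R[:3,3]))[:2]*1000).round(1)
print('pins',loc(449,220,.04),loc(441,285,.04),'washer rear,front?',loc(458,262,.052),'centre by hole',loc(511.5,263,.055))
a=cv2.resize(i['frame'][195:310,390:560],None,fx=4.5,fy=4.5,interpolation=cv2.INTER_CUBIC);save('crop3',a)
E
```

```text
pins [ 84.2 -17.8] [84.8 19.1] washer rear,front? [85.4 -0. ] centre by hole [109.4  -0.9]
```

View pics/crop3.png

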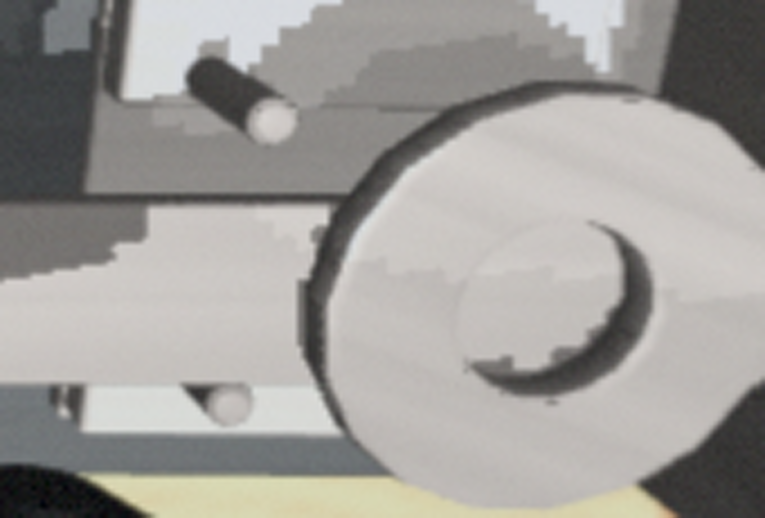

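Washer centre is about 3.5 mm past the seat and centred within about 1 mm. I'll finish the push and then lower.

Emit:
{"op": "apply_moves", "data": {"commands": [0.03,0,0,0,0,0,0.04,0,0,0,0,0,0.03,0,0,0,0,0,0.02,0,0,0,0,0,0,0,0,0,0,0,0,0,0,0,0,0]}}

```text
clock: 15.45
position: [0.5736, -0.0523, 0.0614]
ee_rot: [0.001, 0.767, 0.641, -0.001]
contact_force: [-2.1, -7.4, -1.0]
width: 0.0193
```

```bash
python3 - <<'E'
from h import *
s=manip.get_state();print(s['clock'],toolT(s).round(4).tolist(),s['contact_force'],s['moment'])
E
```

```text
15.45 [[0.1774, 0.9841, 0.0001, 0.5736], [0.9841, -0.1774, -0.0023, -0.0523], [-0.0023, 0.0005, -1.0, 0.0614], [0.0, 0.0, 0.0, 1.0]] [-2.11571771 -7.36259659 -1.03544793] [-1.3583275   0.25067051  0.02437301]
```

Emit:
{"op": "apply_moves", "data": {"commands": [0,0,0.04,0,0,0,0,0,0.08,0,0,0,0,0,0.12,0,0,0,0,0,0.12,0,0,0,0,0,0.12,0,0,0,0,0,0.1,0,0,0,0,0,0.08,0,0,0,0,0,0.04,0,0,0,0,0,0,0,0,0]}}

```text
clock: 16.35
position: [0.5736, -0.0523, 0.0402]
ee_rot: [0.001, 0.767, 0.641, -0.001]
contact_force: [-2.2, -8.1, -2.0]
width: 0.0189
```

Emit:
{"op": "apply_moves", "data": {"commands": [0,0,0.04,0,0,0,0,0,0.05,0,0,0,0,0,0.05,0,0,0,0,0,0.04,0,0,0,0,0,0.02,0,0,0,0,0,0,0,0,0]}}

```text
clock: 16.95
position: [0.5738, -0.0523, 0.0344]
ee_rot: [0.001, 0.767, 0.641, -0.001]
contact_force: [-1.3, -7.8, -1.6]
width: 0.019
```

```bash
python3 - <<'E'
from h import *
s=manip.get_state();T=toolT(s);print(s['clock'],T.round(4).tolist(),s['contact_force'],s['moment'],s['width'])
i=manip.get_image('wrist');i['T']=wristT(i,s);np.save('w5.npy',i,allow_pickle=True)
a=cv2.resize(i['frame'][190:320,320:560],None,fx=3.3,fy=3.3,interpolation=cv2.INTER_CUBIC);save('w5',a)
E
```

```text
16.95 [[0.1776, 0.9841, 0.0003, 0.5738], [0.9841, -0.1776, -0.002, -0.0523], [-0.0019, 0.0007, -1.0, 0.0344], [0.0, 0.0, 0.0, 1.0]] [-1.32397068 -7.80090521 -1.57300323] [-1.37368086  0.25435699  0.02258881] 0.019014034079116233
```

View pics/w5.png

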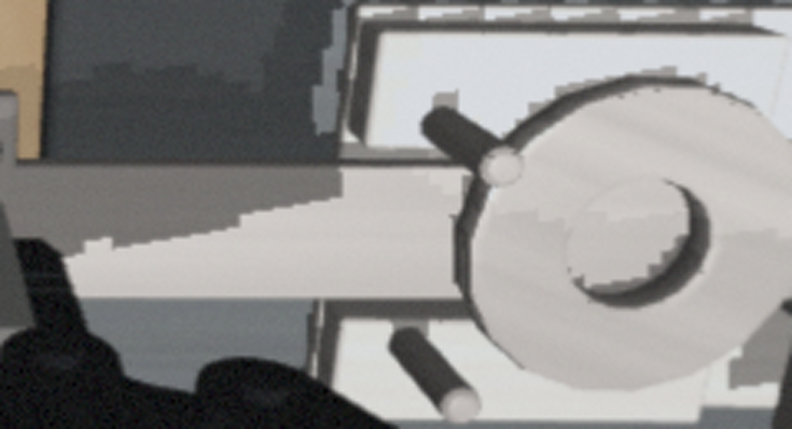

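The blade is in the groove with the washer inside the pins. I'll take the last 2.5 mm down.

Emit:
{"op": "apply_moves", "data": {"commands": [0,0,0.04,0,0,0,0,0,0.03,0,0,0,0,0,0.02,0,0,0,0,0,0,0,0,0,0,0,0,0,0,0]}}

```text
clock: 17.5
position: [0.5739, -0.0523, 0.0318]
ee_rot: [0.001, 0.767, 0.641, -0.0]
contact_force: [-1.8, -7.3, -1.3]
width: 0.0189
```

```bash
python3 - <<'E'
from h import *
s=manip.get_state();T=toolT(s);print(s['clock'],T.round(4).tolist(),s['contact_force'],s['moment'],s['width'])
i=manip.get_image('wrist');i['T']=wristT(i,s);np.save('w6.npy',i,allow_pickle=True)
f=i['frame'];V=f.max(2).astype(int)
R=T;loc=lambda u,v,z:((R[:3,:3].T@(onz(i,u,v,z,i['T'])-R[:3,3]))[:2]*1000).round(1)
for u in(360,400,440):
    d=np.diff(V[225:290,u]);k=np.sort(226+np.argsort(-abs(d))[:4]);print(u,k)
E
```

```text
17.5 [[0.1777, 0.9841, 0.0006, 0.5739], [0.9841, -0.1777, -0.002, -0.0523], [-0.0019, 0.001, -1.0, 0.0318], [0.0, 0.0, 0.0, 1.0]] [-1.75262222 -7.33045758 -1.28875948] [-1.30955042  0.22207423 -0.0585345 ] 0.018863759250840835
360 [240 263 280 281]
400 [241 256 257 280]
440 [236 238 240 241]
```

Emit:
{"op": "apply_moves", "data": {"commands": [0,0,0.015,0,0,0,0,0,0,0,0,0,-0.03,0,0,0,0,0,-0.05,0,0,0,0,0,-0.06,0,0,0,0,0,-0.06,0,0,0,0,0,-0.06,0,0,0,0,0,-0.06,0,0,0,0,0,-0.06,0,0,0,0,0,-0.06,0,0,0,0,0,-0.06,0,0,0,0,0,-0.05,0,0,0,0,0,-0.03,0,0,0,0,0,0,0,0,0,0,0]}}

```text
clock: 18.95
position: [0.5704, -0.0679, 0.031]
ee_rot: [-0.0, 0.768, 0.641, 0.0]
contact_force: [-0.9, 0.0, -2.1]
width: 0.0191
```

```bash
python3 - <<'E'
from h import *
s=manip.get_state();T=toolT(s);print(s['clock'],T.round(4).tolist(),s['contact_force'],s['moment'],s['width'])
i=manip.get_image('wrist');i['T']=wristT(i,s);np.save('w7.npy',i,allow_pickle=True)
a=cv2.resize(i['frame'][190:320,320:560],None,fx=3.3,fy=3.3,interpolation=cv2.INTER_CUBIC);save('w7',a)
E
```

```text
18.95 [[0.1785, 0.9839, -0.0001, 0.5704], [0.9839, -0.1785, 0.0007, -0.0679], [0.0007, -0.0003, -1.0, 0.031], [0.0, 0.0, 0.0, 1.0]] [-0.9191126   0.01916971 -2.13701602] [-0.08305655 -0.00361373  0.02609338] 0.01907642545653737
```

View pics/w7.png

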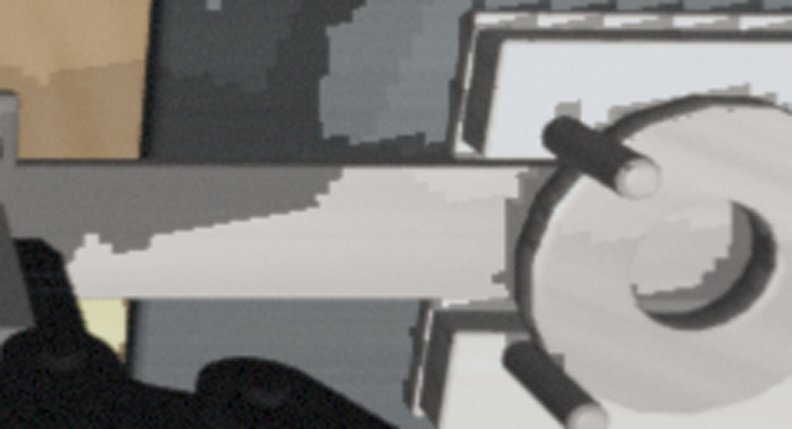

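The washer sits flat against both pins and the jaw has closed. I'll continue drawing straight out.

Emit:
{"op": "apply_moves", "data": {"commands": [-0.1,0,0,0,0,0,-0.2,0,0,0,0,0,-0.3,0,0,0,0,0,-0.35,0,0,0,0,0,-0.35,0,0,0,0,0,-0.35,0,0,0,0,0,-0.35,0,0,0,0,0,-0.35,0,0,0,0,0,-0.35,0,0,0,0,0,-0.35,0,0,0,0,0,-0.4,0,0,0,0,0,-0.4,0,0,0,0,0,-0.4,0,0,0,0,0,-0.4,0,0,0,0,0,-0.4,0,0,0,0,0,-0.25,0,0,0,0,0,-0.15,0,0,0,0,0,-0.05,0,0,0,0,0,0,0,0,0,0,0,0,0,0,0,0,0]}}

```text
clock: 21.0
position: [0.5411, -0.2302, 0.031]
ee_rot: [-0.0, 0.767, 0.641, 0.0]
contact_force: [-0.8, 0.3, -1.4]
width: 0.019
```

Emit:
{"op": "apply_moves", "data": {"commands": [0,0,0.05,0,0,0,0,0,0.12,0,0,0,0,0,0.12,0,0,0,0,0,0.08,0,0,0,0,0,0.04,0,0,0,0,0,0.03,0,0,0,0,0,0,0,0,0,0,0,0,0,0,0]}}

```text
clock: 21.8
position: [0.5412, -0.2307, 0.0179]
ee_rot: [0.0, 0.768, 0.641, 0.0]
contact_force: [0.6, 0.6, -1.4]
width: 0.019
```

Emit:
{"op": "apply_moves", "data": {"commands": [0,0,0.03,0,0,0,0,0,0,0,0,0,0,0,0,0,0,0]}}

```text
clock: 22.1
position: [0.5411, -0.2307, 0.017]
ee_rot: [-0.0, 0.768, 0.641, 0.0]
contact_force: [-1.3, 0.2, -2.6]
width: 0.0196
```

Emit:
{"op": "apply_moves", "data": {"commands": [0,0,0.02,0,0,0,0,0,0,0,0,0,0,0,0,0,0,0]}}

```text
clock: 22.4
position: [0.5412, -0.2307, 0.0164]
ee_rot: [0.0, 0.768, 0.641, 0.0]
contact_force: [0.5, -0.0, -2.3]
width: 0.0186
```

Emit:
{"op": "apply_moves", "data": {"commands": [0,0,0.02,0,0,0,0,0,0,0,0,0,0,0,0,0,0,0]}}

```text
clock: 22.7
position: [0.5412, -0.2307, 0.0163]
ee_rot: [0.0, 0.768, 0.641, 0.0]
contact_force: [-1.6, 0.5, 4.5]
width: 0.019
```

Emit:
{"op": "apply_moves", "data": {"commands": [0,0,0.015,0,0,0,0,0,0,0,0,0,0,0,0,0,0,0]}}

```text
clock: 23.0
position: [0.5412, -0.2307, 0.0163]
ee_rot: [0.0, 0.768, 0.641, 0.0]
contact_force: [-2.0, 1.6, 8.1]
width: 0.0188
```

Touched down. I'll lower the grip force, open, and retreat upward.

Emit:
{"op": "apply_moves", "data": {"commands": [0,0,-0.03,0,0,0,0,0,0,0,0,0], "jaw": -0.3, "newtons": 25}}

```text
clock: 23.2
position: [0.5414, -0.2308, 0.0161]
ee_rot: [0.0, 0.768, 0.641, 0.0]
contact_force: [-0.4, -0.3, -1.2]
width: 0.0299
```

Emit:
{"op": "apply_moves", "data": {"commands": [0,0,0,0,0,0,0,0,0,0,0,0,0,0,0,0,0,0,0,0,0,0,0,0,0,0,0,0,0,0,0,0,0,0,0,0], "jaw": 0.6}}

```text
clock: 23.8
position: [0.5411, -0.2307, 0.0162]
ee_rot: [-0.0, 0.768, 0.641, 0.0]
contact_force: [-0.3, 0.1, -0.4]
width: 0.0681
```

Emit:
{"op": "apply_moves", "data": {"commands": [0,0,-0.2,0,0,0,0,0,-0.4,0,0,0,0,0,-0.7,0,0,0,0,0,-0.9,0,0,0,0,0,-0.9,0,0,0,0,0,-0.9,0,0,0,0,0,-0.9,0,0,0,0,0,-0.9,0,0,0,0,0,-0.5,0,0,0,0,0,0,0,0,0,0,0,0,0,0,0]}}

```text
clock: 24.9
position: [0.5409, -0.2306, 0.2057]
ee_rot: [0.0, 0.768, 0.641, 0.0]
contact_force: [-0.2, 0.0, -0.7]
width: 0.068
```

```bash
python3 - <<'E'
from h import *
s=manip.get_state();T=toolT(s);print(s['clock'],T.round(4).tolist(),s['contact_force'],s['width'])
i=manip.get_image('wrist');i['T']=wristT(i,s);np.save('w8.npy',i,allow_pickle=True);save('w8',i['frame'])
E
```

```text
24.9 [[0.1783, 0.984, 0.0007, 0.5409], [0.984, -0.1783, -0.0003, -0.2306], [-0.0002, 0.0008, -1.0, 0.2057], [0.0, 0.0, 0.0, 1.0]] [-0.22925081  0.03865399 -0.68611862] 0.068036048254121
```

View pics/w8.png

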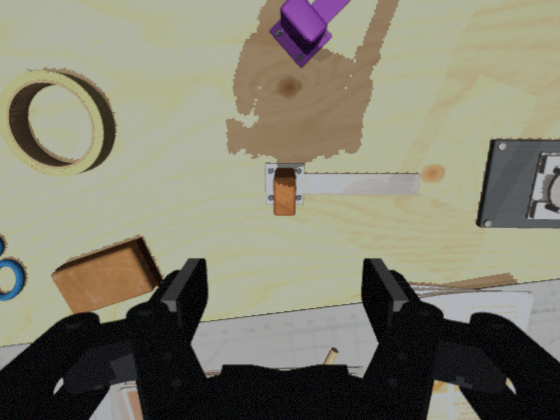

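The paddle lies flat with its nose at (418,183), about 65 mm short of the nest edge at (482). One last numeric check, then I hand in.

```bash
python3 - <<'E'
from h import *
a=np.load('scene.npy',allow_pickle=True).item()['frame'];b=manip.get_image('scene')['frame']
for n,(u,v,r) in dict(block=(327,232,22),tape=(274,253,20),offcut=(183,172,9),jar=(274,133,10),purple=(207,207,20)).items():
    d=cv2.absdiff(a[v-r:v+r,u-r:u+r],b[v-r:v+r,u-r:u+r]);print(n,d.mean().round(1),(d.max(2)>60).mean().round(3))
# seated washer in w8: dark hole/rim near right edge -> front rim position vs pins via w7
i=np.load('w7.npy',allow_pickle=True).item();T=i['T'];c=lambda u,v:((u+.5)/3.3-.5+320,(v+.5)/3.3-.5+190)
p1,p2=[onz(i,*c(*p),.04,T) for p in((637,180),(588,417))];w=onz(i,*c(702,252),.028,T);m=(p1+p2)/2
d=np.array([np.cos(1.39),np.sin(1.39)]);print('washer-pins ahead (21.5 expected)',((w-m)[:2]@d*1e3).round(1),'lat',((w-m)[:2]@[-d[1],d[0]]*1e3).round(1))
print(manip.sign_off())
E
```

```text
block 5.7 0.0
tape 5.6 0.0
offcut 6.3 0.0
jar 57.0 0.528
purple 15.9 0.121
washer-pins ahead (21.5 expected) 20.1 lat 1.6
the job is handed in; nothing more can be done
None
```

The washer is in the spring nest with the jaw closed on it, the paddle lies flat on the bench clear of the nest, and the job is handed in at about 25 s of the 45 s allowed.

**What I did**
- I took the steel paddle by its wooden grip and carried it level with the washer on the blade.
- The nose felt the jaw at about 3 N. I pushed it back about 15–16 mm; the push read about 7–8 N, against the 22 N limit.
- I lowered the blade to about 15 mm above the bench, then drew the paddle straight out.
- I set the paddle down with the nose about 65 mm short of the nest, opened the fingers and raised the arm clear.

**Last checks**
- **Washer:** after the jaw closed, the wrist view showed it flat on the rails against both pins. My measurement put its centre 20.1 mm ahead of the pins (about 21.5 expected) and 1.6 mm to one side, roughly within measuring error. That view was taken just after the jaw closed. The final picture only catches its edge, so I did not view the whole washer again before handing in.
- **Paddle:** it lies flat, and the force reading is near zero with nothing touching.
- **Bystanders:** the sanding block, tape and offcut show no change in the scene image.
- **Not confirmed:** the areas round the jar and the purple look-alike did change in that image. The likely cause is the arm and its shadow now in view, since my path stayed away from both. I had no viewed picture left to check them.

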